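# Set up a plate in the punching jig and hold the punch guide at the mark

## Robot

A 7-joint arm with a two-finger parallel gripper is mounted at the origin on the work surface. World frame = base frame: x ahead of the robot, y to its left, z up, the work surface at z = 0. Lengths are in m, angles in rad, forces in N, time in s.
With the tool pointing down it reaches from about 0.425 to 0.875 m from the base axis. Payload 9.9 kg.
Tool frame: the origin (TCP) lies on the centre line of the jaws, within the pads' length; the fingertips stand 14 mm ahead of it and the grasp point (between the pads) lies 5 mm behind it; x points along the fingers, z is the direction in which the jaws open and shut, and the axes are right-handed (so a half turn about x gives the same grasp; the last joint's range is limited). The gripper opens to 85 mm and grips with 20 to 120 N. Pads are 22 mm wide; open, the fingers measure 114 mm over their backs; the gripper's body (76 mm by 85 mm) begins 54 mm behind the grasp point. The pads swing forward as they close: fully open they stand 13 mm farther back than shut.
Start: joints at [1.213, 0.576, 0.025, 1.437, -0.015, 1.129, -0.057], TCP at [0.183, -0.65, 0.245] pointing down, gripper open.
Joint ranges: [-2.76, 2.76], [-0.34, 2.15], [-1.52, 1.57], [0.19, 2.46], [-1.09, 4.23], [0.17, 1.99], [-2.82, 2.82]. Speed limits (rad/s): [2.22, 2.22, 3.01, 3.01, 3.14, 3.14, 3.14].

## Interface

Orientations are given as a unit quaternion [x, y, z, w].
In Python, from rig import ctrl gives the robot as it stands.
- The arm moves only by the tool drive_tool, never from a script. Its argument "targets" is a list of rows, each a list of 5 numbers: the shift along the tool's x, y, z in cm, then the turn about the tool's x in degrees, then the finger opening in cm, from 0 to 8.54. In form: [[tx, ty, tz, roll, fingers], ...]. A call has 1 to 12 rows; each row shifts and turns the commanded pose from where the row before left it, along the tool's axes as they then stand; what a row does not reach is not made up. A row lasts 1/12 s, in which the tool goes at most 41.7 mm and 7.16 degrees, less where a joint would pass 70% of its speed; a pose out of reach is approached as far as the arm can. A call is refused whole if a number of a shift passes 4.17 or a number of a turn 7.16, either way. A call with a gripper value outside its range is refused whole. The fingers move at their own pace and stop on an object; "squeeze" is the grip in N (left out, the last holds). Time passes only in rows, so rows that do not move let the fingers close. It gives the time, the measured TCP pose, the force and the opening at its end, in the units of the state.
- ctrl.sense(): the state, without advancing time (a new reading comes with each control period).
- ctrl.camera(name): name is "scene" or "top"; returns a dict with "frame" (480x640x3 uint8, red, green, blue), "K" (3x3 intrinsics, pixels), "view" (4x4, takes a point from world to camera coordinates). Camera axes: x right, y up, looking along -z (the intrinsics and any distortion apply to the point x, -y, -z); pixel columns grow to the right and rows downward; lengths in m; the calibration is good to about 2 mm. A picture is of the moment at which its call begins. There is no depth.
- ctrl.sign_off(): hands the job in, once; it reports no verdict.
Trained networks look in a picture, given as the dict that the camera call returned (one of the last four; its "shot" number tells which), for a name from the list of things; names that differ only in an ending like _2 or _b are one class to them, and where a whole thing is asked for, a point or a joint stands for the part that bears it (a point fixed in the world has none). Each returns a list of dicts, best first, with "conf" (0 to 1); they miss things now and then, are a little off and sometimes report something else, mostly with a low value. They report only what shows in the picture. A call takes as long as a camera call. They do not tell look-alikes from the thing itself.
- ctrl.recognise(target, picture): "bbox" ([left, top, width, height] in pixels, round what is visible of it).
The state is a dict: "time_s": time; "joint_positions": joint angles; "joint_velocities": joint speeds; "joint_efforts": joint torques, N m; "ee_pos": TCP position; "orientation": TCP orientation; "wrist_force": force on the tool from outside, world axes, zero at the start; "torque": the same for the moment, N m; "finger_gap": opening from 0.0 (shut) to 1.0 (fully open).
Only numpy, scipy, OpenCV 4.12 (cv2) and the standard library are available. Lean on these libraries where they do the work, as an engineer would, in place of code of your own. Each camera call takes 0.05 s, during which the arm holds its last target. There are 200 camera calls.

## Task

I want to centre-punch a fifth hole in the four-holed steel plate. Lower the plate over the jig's two locating pins (do not drop it) so that it lies flush on its rests, and let it go; then take the black knob, draw the spring-loaded punch guide out over the plate until its needle stands in the red marker on the scale, and keep hold of it there: finish while holding the knob, for the spring would pull the guide back. Leave the stud finder, sanding block, punch and pliers where they lie.

Things in the scene. Friction and masses are not known exactly. Their poses are not given: they have to be found in the camera images.
- plate: Loose flat bright steel plate, 120 x 50 x 8 mm (x, y, z), 0.25 to 0.5 kg, lying flat on the desk to the left of the jig. Four through holes of 10 mm at x = +-45, y = +-15 mm, so either way round fits. Origin: centre of its underside.
- jig: Punching jig, fixed on the desk, its guide housing away from the robot. Origin: at desk height under the jig; x points from the nest to the housing, z up. Aluminium base 15 mm thick, x = -160 to 200, y = +-65 mm. Blue housing x = 70 to 205, y = +-30, top at z = 62 mm, white scale on top; black magnet block behind it up to x = 240, z = 42 mm.
- nest (a point): Centre of the nest at the height of its two steel rest pads (jig frame -75, 0, 27 mm): the middle of the seated plate's underside comes here, its long side along the jig's x. The pads (30 x 46 mm) are centred 45 mm either way along the jig's x; the 60 mm gap between them, 12 mm deep, leaves room for fingertips.
- guide_slide: Punch guide: steel bar 20 mm wide, z = 40 to 52 mm, with a brass bush at its nose (nose at jig x = 4 mm at home; 5 mm above a seated plate). Slides out of the housing along the jig's -x, 0 to 85 mm. Origin and axes: the jig's while home. A hidden spring pulls it home: 3.3 N at home, 1.1 N more per 10 mm; no latch.
- knob (a point): Middle of the guide's black pull knob, an upright cylinder 26 mm thick and 40 mm high, from z = 65 to 105 mm above the desk; this point is on its axis at z = 87 mm; in the jig's frame at x = 40, y = 0 mm while home. Moves with the guide. Free on all sides; nothing near it is higher than 69 mm.
- needle (a point): Tip part of the guide's black needle, 2 mm wide, which points to the jig's +y across the scale on top of the housing; moves with the guide. In the jig's frame at x = 185, y = 22, z = 66.5 mm while home; 145 mm behind the knob.
- red_marker: Red marker clip, 8 mm wide along the scale and 15 mm across, set somewhere on the scale (jig x = 112 to 147, y = 21.5, z = 64 mm); origin: centre of its underside, axes as the jig's. It does not move. Needle in the marker: both at the same x in the jig's frame, which takes a pull of 38 to 73 mm, short of the guide's stop.
- stud_finder: Yellow stud finder, 150 x 64 x 30 mm, lying on the desk. Bystander. Origin: centre of its underside.
- sanding_block: Blue hard silicone sanding block, 125 x 66 x 41 mm, on the desk. Bystander. Origin: centre of its underside.
- punch: Stainless steel centre punch, 134 mm long, 12 mm thick, lying on the desk. Bystander. Origin: under its middle.
- pliers: Locking pliers, steel, about 200 x 50 x 17 mm, lying on the desk. Bystander. Origin: on the desk under their middle.
- pin_a (a point): Tip of a fixed brass locating pin, 8 mm thick, nose tapered over its last 4.5 mm, rising 13.5 mm above its rest pad; in the jig's frame (-120, 15, 40.5) mm. Two diagonal holes of the plate go over the two pins.
- pin_b (a point): Tip of the other pin, alike, at (-30, -15, 40.5) mm in the jig's frame.
Things that resemble listed ones, but are neither listed nor needed, are in the scene too. Leave any brown or turquoise look-alike of the plate alone.

How it is judged:
On the way:
1. the plate lies flush on the rest pads over both pins, let go, with the guide still home (z of plate in the frame of nest between -0.003 and 0.0015 m and horizontal distance between plate and nest below 0.003 m and angle between the x axis of plate and the x axis of jig, either way round below 0.06 rad and angle between plate's own z axis and vertical below 0.025 rad and linear speed of plate below 0.01 m/s and contact force between the fingers and plate below 0.2 N and x of needle in the frame of jig above 0.178 m), for 0.2 s.
At the end, for the whole second after the job is handed in: Plate flush on the pads over both pins (within 1.5 mm in height, 3 mm sideways), let go and at rest; guide still, its needle within 3 mm of the red marker's middle (all in the red), held there by the fingers alone (over 2 N) against the spring; guide not touching the plate (z of plate in the frame of nest between -0.003 and 0.0015 m and horizontal distance between plate and nest below 0.003 m and angle between the x axis of plate and the x axis of jig, either way round below 0.06 rad and angle between plate's own z axis and vertical below 0.025 rad and linear speed of each of plate, guide_slide below 0.01 m/s and contact force between the fingers and plate below 0.2 N and x of needle in the frame of red_marker between -0.003 and 0.003 m and contact force between the fingers and guide_slide above 2 N and contact force between plate and guide_slide below 0.2 N); the arm keeps its last pose, push and grip.
It fails at once if the plate is dropped (falls free faster than 0.4 m/s) (contact force between the fingers and plate below 0.05 N and linear speed of plate above 0.4 m/s).
It fails at once if the stud finder is shifted by more than 15 mm (distance of stud_finder from where it was at the start of the episode above 0.015 m).
It fails at once if the sanding block is shifted by more than 15 mm (distance of sanding_block from where it was at the start of the episode above 0.015 m).
It fails at once if the punch is shifted by more than 15 mm (distance of punch from where it was at the start of the episode above 0.015 m).
It fails at once if the pair of pliers is shifted by more than 15 mm (distance of pliers from where it was at the start of the episode above 0.015 m).
It also fails if it takes over 59 s, if anything falls off the work surface, if the arm or the gripper's body presses on something with over 40 N, if the wrist force passes 120 N, or if a joint passes its speed limit or range.

## Working session

There is one attempt and no reset: what is moved stays moved. The work goes in short steps, Python scripts to look and compute and a tool call to move; the robot and the scene stay as the last step left them, time stands still between calls to the robot, and variables do not carry over. Pictures are saved under pics/ and viewed, about 8 in all and at most 12, crops included, and the job is handed in when it is done.

Besides the shell and the picture viewer there is one more tool, called after "Call:" as a command line: name --pt "numbers of a row" for each row, then --argument value for the rest. drive_tool: Moves the arm, as the interface text tells. Its arguments: {"type":"object","properties":{"targets":{"type":"array","items":{"type":"array","items":{"type":"number"}}},"squeeze":{"type":"number"}},"required":["targets"]}

```bash
mkdir -p pics; cat > h.py <<'E'
import numpy as np,cv2
from rig import ctrl
def save(p,n): cv2.imwrite('pics/'+n,cv2.cvtColor(p,cv2.COLOR_RGB2BGR))
def proj(c,P):
    P=np.atleast_2d(P); q=(c['view']@np.c_[P,np.ones(len(P))].T)[:3]
    u=c['K']@np.array([q[0],-q[1],-q[2]]); return (u[:2]/u[2]).T
def back(c,uv,z):
    uv=np.atleast_2d(uv).astype(float); d=np.linalg.inv(c['K'])@np.c_[uv,np.ones(len(uv))].T
    d=np.array([d[0],-d[1],-d[2]]); R=c['view'][:3,:3];t=c['view'][:3,3]
    o=-R.T@t; w=(R.T@d).T; return o+w*((z-o[2])/w[:,2])[:,None]
E
python3 - <<'E'
from h import *
s=ctrl.sense(); print(s)
ims=[]
for n in('scene','top'):
    c=ctrl.camera(n); print(n,c.keys(),c['K'].tolist(),np.round(c['view'],4).tolist()); save(c['frame'],n+'0.png')
    for t in ['plate','jig','knob','needle','red_marker','pin_a','stud_finder','sanding_block','punch','pliers']:
        print(t,[(np.round(r['bbox'],1).tolist(),round(r['conf'],2)) for r in ctrl.recognise(t,c)][:5])
E
```

```text
{'time_s': 0.0, 'joint_positions': array([ 1.21321068,  0.57655026,  0.02480848,  1.43790913, -0.01503376,
        1.12897731, -0.05646326]), 'joint_velocities': array([-0.00012889, -0.00070194,  0.00022715, -0.00045934, -0.00073194,
       -0.00010439,  0.00036813]), 'joint_efforts': array([ 8.48338259e-04, -7.65754437e+01,  2.25067645e+00, -2.85967219e+01,
        1.52417069e-02,  1.27291205e-02,  2.09771810e-05]), 'ee_pos': array([ 0.18242724, -0.64943992,  0.24442922]), 'orientation': array([ 0.42740915,  0.56404935, -0.42672109,  0.56309756]), 'wrist_force': array([-0.8416659 ,  0.17064232, -0.28143158]), 'torque': array([0.008569  , 0.06223281, 0.02061027]), 'finger_gap': 0.9984483364232759}
scene dict_keys(['frame', 'K', 'view', 'shot']) [[586.6259919674162, 0.0, 338.7035506990301], [0.0, 586.6259919674162, 237.3490077403201], [0.0, 0.0, 1.0]] [[0.366, 0.9303, -0.0245, -0.2071], [-0.5435, 0.2351, 0.8058, 0.238], [0.7554, -0.2816, 0.5917, -1.8397], [0.0, 0.0, 0.0, 1.0]]
plate [([346.1, 192.6, 29.7, 29.2], 0.87), ([421.4, 181.4, 41.8, 17.4], 0.85), ([412.4, 207.9, 24.0, 26.7], 0
[... 631 characters left out ...]
3371697, 235.3696739545066], [0.0, 0.0, 1.0]] [[-0.0085, -0.9999, 0.0082, 0.0155], [0.9989, -0.0081, 0.0455, -0.5712], [-0.0455, 0.0085, 0.9989, -1.3463], [0.0, 0.0, 0.0, 1.0]]
plate [([161.7, 294.5, 40.7, 44.9], 0.96), ([211.3, 244.0, 32.7, 49.3], 0.87), ([247.5, 296.5, 44.4, 45.0], 0.79), ([264.8, 234.1, 41.3, 46.3], 0.57), ([364.9, 161.5, 14.8, 71.9], 0.54)]
jig [([340.7, 142.9, 64.4, 156.0], 0.92)]
knob []
needle [([371.0, 160.6, 10.0, 74.2], 0.81)]
red_marker []
pin_a [([340.5, 147.0, 67.1, 150.3], 0.55)]
stud_finder [([135.8, 207.7, 31.8, 59.1], 0.6)]
sanding_block [([469.1, 273.1, 43.7, 51.9], 0.82)]
punch [([218.6, 146.1, 5.3, 42.2], 0.52)]
pliers [([476.3, 166.2, 26.5, 73.8], 0.93)]
```

```bash
python3 - <<'E'
import cv2,numpy as np
a=cv2.imread('pics/top0.png')[135:345,130:530]; cv2.imwrite('pics/v1.png',cv2.resize(a,None,fx=2,fy=2,interpolation=cv2.INTER_CUBIC))
b=cv2.imread('pics/scene0.png')[160:390,120:540]; cv2.imwrite('pics/v2.png',cv2.resize(b,None,fx=1.9,fy=1.9,interpolation=cv2.INTER_CUBIC))
E
```

```text
(no output)
```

View pics/v1.png

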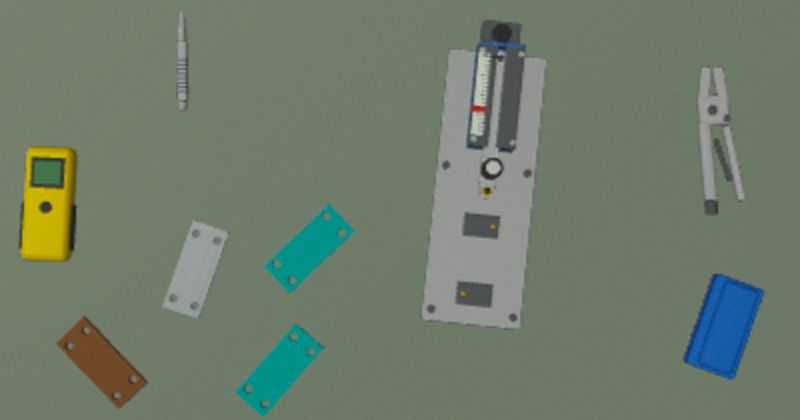

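View pics/v2.png

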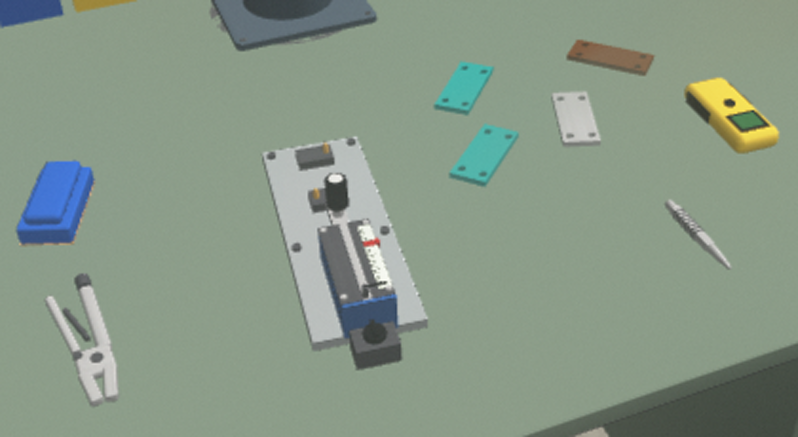

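```bash
cat >> h.py <<'E'
def quad(im,box,lo,hi,smax):
    x,y,w,h=box; g=cv2.resize(im[y:y+h,x:x+w],None,fx=4,fy=4,interpolation=cv2.INTER_CUBIC)
    hsv=cv2.cvtColor(g,cv2.COLOR_RGB2HSV); m=cv2.inRange(hsv,(0,0,lo),(180,smax,hi))
    m=cv2.morphologyEx(m,cv2.MORPH_OPEN,np.ones((5,5)))
    k=max(cv2.findContours(m,cv2.RETR_EXTERNAL,cv2.CHAIN_APPROX_NONE)[0],key=cv2.contourArea)
    q=cv2.approxPolyN(cv2.convexHull(k),4,ensure_convex=True).reshape(-1,2).astype(float)
    return (q+.5)/4-.5+[x,y],m
E
python3 - <<'E'
from h import *
t=ctrl.camera('top');s=ctrl.camera('scene')
for n,c,b in(('t',t,(205,238,44,62)),('s',s,(400,200,44,42)),('tj',t,(335,135,75,170)),('sj',s,(250,225,105,125))):
    x,y,w,h=b; hsv=cv2.cvtColor(c['frame'][y:y+h,x:x+w],cv2.COLOR_RGB2HSV)
    print(n,'bg',hsv[1,1],'ctr',hsv[h//2,w//2])
    q,m=quad(c['frame'],b,130,255,28); print(q.round(1).tolist()); print(back(c,q,.008 if len(n)<2 else .015).round(4).tolist())
    cv2.imwrite('pics/m_%s.png'%n,m)
def up(c,b,f): x,y,w,h=b; return cv2.resize(c['frame'][y:y+h,x:x+w],(w*f,h*f),interpolation=cv2.INTER_CUBIC)
A=np.zeros((600,800,3),np.uint8)
for (c,b,f,o) in((t,(350,150,50,145),4,(0,0)),(t,(205,238,44,62),4,(210,0)),(s,(268,230,80,100),5,(395,0)),(s,(405,205,40,38),4,(210,260))):
    u=up(c,b,f); A[o[1]:o[1]+u.shape[0],o[0]:o[0]+u.shape[1]]=u
save(A,'v3.png')
E
```

```text
t bg [ 50  40 126] ctr [ 90   8 159]
[[244.4, 250.1], [229.1, 294.6], [209.9, 288.1], [225.6, 244.1]]
[[0.5343, 0.2283, 0.008], [0.4178, 0.2685, 0.008], [0.4352, 0.319, 0.008], [0.5506, 0.2777, 0.008]]
s bg [ 58  29 157] ctr [ 30   5 198]
[[428.9, 207.1], [437.1, 234.9], [415.4, 234.9], [407.9, 207.1]]
[[0.4349, 0.3152, 0.008], [0.5563, 0.2729, 0.008], [0.5344, 0.2224, 0.008], [0.4122, 0.2631, 0.008]]
tj bg [ 48  37 125] ctr [60 10 52]
[[403.1, 163.6], [389.4, 299.6], [339.6, 294.4], [353.9, 158.4]]
[[0.76, -0.1935, 0.015], [0.4014, -0.1519, 0.015], [0.4163, -0.0217, 0.015], [0.775, -0.063, 0.015]]
sj bg [ 57  31 157] ctr [ 20   4 193]
[[346.1, 327.6], [283.6, 340.9], [256.6, 239.4], [308.1, 229.6]]
[[0.7781, -0.0665, 0.015], [0.7634, -0.1983, 0.015], [0.4013, -0.158, 0.015], [0.4131, -0.0243, 0.015]]
```

View pics/v3.png

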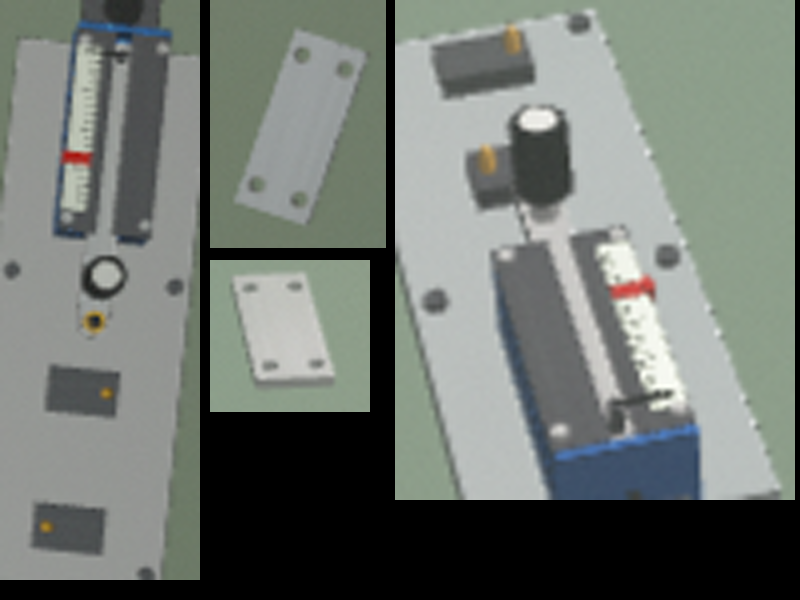

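```bash
cat >> h.py <<'E'
from scipy.spatial.transform import Rotation as Ro
def need(p,yaw=None,s=None):
    s=s or ctrl.sense(); R=Ro.from_quat(s['orientation']).as_matrix()
    out='t=%.2f gap=%.3f pos=%s F=%s q=%s'%(s['time_s'],s['finger_gap'],s['ee_pos'].round(4),s['wrist_force'].round(1),s['joint_positions'].round(2))
    out+='\n toolx %s y %s z %s'%tuple(R[:,i].round(4) for i in range(3))
    if p is not None: out+='\n shift cm %s'%(R.T@(np.array(p)-s['ee_pos'])*100).round(2)
    if yaw is not None: # angle of jaw line (tool z) in world, mod 180
        a=np.arctan2(R[1,2],R[0,2]); d=(yaw-a+np.pi/2)%np.pi-np.pi/2; out+=' roll deg %.1f'%np.degrees(-d)
    print(out)
E
python3 - <<'E'
from h import *
need([0.4845,0.271,0.10],-.336+np.pi/2)
need([0.5,-0.25,0.2])
E
```

```text
t=1.20 gap=1.002 pos=[ 0.1825 -0.6498  0.2453] F=[-0.6  0.3 -0.6] q=[ 1.21  0.58  0.02  1.44 -0.02  1.13 -0.06]
 toolx [ 0.  0. -1.] y [0.9627 0.2704 0.    ] z [ 0.2704 -0.9627 -0.    ]
 shift cm [ 14.53  53.97 -80.49] roll deg 34.9
t=1.20 gap=1.002 pos=[ 0.1825 -0.6498  0.2453] F=[-0.6  0.3 -0.6] q=[ 1.21  0.58  0.02  1.44 -0.02  1.13 -0.06]
 toolx [ 0.  0. -1.] y [0.9627 0.2704 0.    ] z [ 0.2704 -0.9627 -0.    ]
 shift cm [  4.53  41.38 -29.91]
```

Call:
drive_tool --pt "0.4 3.2 -2.3 0 8.5" --pt "0.4 3.2 -2.3 0 8.5" --pt "0.4 3.2 -2.3 0 8.5" --pt "0.4 3.2 -2.3 0 8.5" --pt "0.4 3.2 -2.3 0 8.5" --pt "0.4 3.2 -2.3 0 8.5" --pt "0.4 3.2 -2.3 0 8.5" --pt "0.4 3.2 -2.3 0 8.5" --pt "0.4 3.2 -2.3 0 8.5" --pt "0.4 3.2 -2.3 0 8.5" --pt "0.4 3.2 -2.3 0 8.5" --pt "0.4 3.2 -2.3 0 8.5"

```text
time_s: 2.2
ee_pos: [0.4786, -0.2787, 0.1974]
orientation: [0.427, 0.563, -0.427, 0.564]
wrist_force: [-0.0, -1.1, -0.1]
finger_gap: 0.996
```

```bash
python3 -c "
from h import *
need([0.4845,0.271,0.12],-.336+np.pi/2)"
```

```text
t=2.20 gap=0.996 pos=[ 0.4786 -0.2787  0.1974] F=[-0.  -1.1 -0.1] q=[ 0.46  0.44 -0.03  1.83  0.02  0.87 -0.87]
 toolx [ 6.e-04 -3.e-04 -1.e+00] y [9.628e-01 2.702e-01 4.000e-04] z [ 2.702e-01 -9.628e-01  4.000e-04]
 shift cm [  7.72  15.42 -52.77] roll deg 34.9
```

Call:
drive_tool --pt "0 1.1 -3.77 0 8.5" --pt "0 1.1 -3.77 0 8.5" --pt "0 1.1 -3.77 0 8.5" --pt "0 1.1 -3.77 0 8.5" --pt "0 1.1 -3.77 0 8.5" --pt "0 1.1 -3.77 0 8.5" --pt "0 1.1 -3.77 0 8.5" --pt "0 1.1 -3.77 0 8.5" --pt "0 1.1 -3.77 0 8.5" --pt "0 1.1 -3.77 0 8.5" --pt "0 1.1 -3.77 0 8.5" --pt "0 1.1 -3.77 0 8.5"

```text
time_s: 3.2
ee_pos: [0.4822, 0.1929, 0.1976]
orientation: [0.427, 0.563, -0.427, 0.564]
wrist_force: [-0.1, -0.6, 0.3]
finger_gap: 0.997
```

Call:
drive_tool --pt "0 1.1 -3.77 0 8.5" --pt "0 1.1 -3.77 0 8.5" --pt "1.5 0 0 6.98 8.5" --pt "1.5 0 0 6.98 8.5" --pt "1.5 0 0 6.98 8.5" --pt "1.5 0 0 6.98 8.5" --pt "1.5 0 0 6.98 8.5" --pt "0 0 0 0 8.5" --pt "0 0 0 0 8.5"

```text
time_s: 3.95
ee_pos: [0.4828, 0.2695, 0.122]
orientation: [-0.575, -0.411, 0.576, -0.411]
wrist_force: [-0.6, -0.5, -0.1]
finger_gap: 0.993
```

```bash
python3 - <<'E'
from h import *
need([0.4845,0.271,0.016],-.336+np.pi/2)
t=ctrl.camera('top');s=ctrl.camera('scene')
p=ctrl.sense()['ee_pos']; R=Ro.from_quat(ctrl.sense()['orientation']).as_matrix()
tip=p+R[:,0]*.005
L=[]
for c in(t,s):
    f=c['frame'].copy(); u=proj(c,[p+R[:,0]*.01+R[:,2]*d for d in(-.05,0,.05)]); print(u.round(1))
    x,y=(u[1]-[45,40]).astype(int); g=cv2.resize(f[y:y+80,x:x+80],None,fx=5,fy=5,interpolation=cv2.INTER_CUBIC)
    for v in u: cv2.circle(g,tuple(((v-[x,y]+.5)*5).astype(int).tolist()),3,(255,0,0),-1)
    L.append(g)
save(np.hstack(L),'v4.png')
E
```

```text
t=3.95 gap=0.993 pos=[0.4828 0.2695 0.122 ] F=[-0.6 -0.5 -0.1] q=[-0.63  0.54  0.05  1.91 -0.04  0.69 -2.46]
 toolx [-0.001 -0.001 -1.   ] y [ 9.456e-01 -3.252e-01 -6.000e-04] z [-0.3252 -0.9456  0.0013]
 shift cm [10.6   0.12 -0.21] roll deg 0.3
[[201.3 263.9]
 [220.8 270.4]
 [240.3 277. ]]
[[444.6 185.2]
 [424.9 186. ]
 [405.2 186.9]]
```

View pics/v4.png

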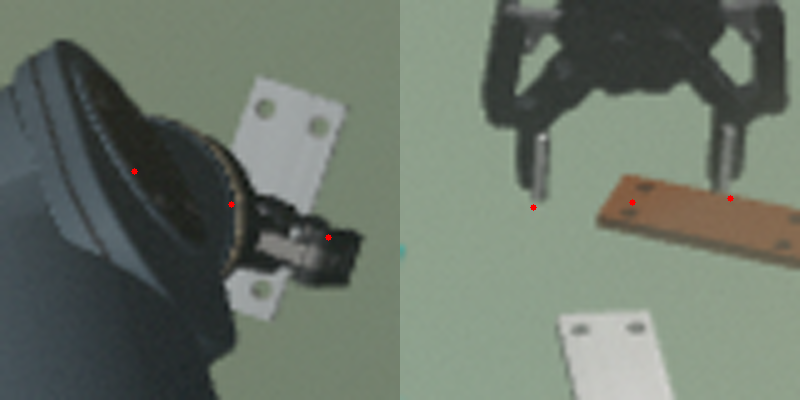

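Call:
drive_tool --pt "2.5 0.1 -0.1 0.3 6.5" --pt "2.5 0 0 0 6.5" --pt "2.5 0 0 0 6.5" --pt "1.5 0 0 0 6.5" --pt "1.0 0 0 0 6.5" --pt "0.6 0 0 0 6.5" --pt "0.3 0 0 0 6.5" --pt "0 0 0 0 6.5" --pt "0 0 0 0 6.5"

```text
time_s: 4.8
ee_pos: [0.485, 0.2704, 0.0142]
orientation: [0.578, 0.408, -0.577, 0.408]
wrist_force: [-0.3, -0.1, 0.0]
finger_gap: 0.76
```

Call:
drive_tool --pt "0.1 0 0 0 6.0" --pt "0 0 0 0 5.4" --pt "0 0 0 0 4.6" --pt "0 0 0 0 4.0" --pt "0 0 0 0 4.0" --pt "0 0 0 0 4.0" --pt "0 0 0 0 4.0" --squeeze 50

```text
time_s: 5.38
ee_pos: [0.485, 0.2707, 0.0134]
orientation: [0.578, 0.408, -0.577, 0.408]
wrist_force: [-0.9, 0.1, 9.3]
finger_gap: 0.562
```

```bash
python3 - <<'E'
from h import *
need([0.485,0.2704,0.1],-.336+np.pi/2)
E
```

```text
t=5.38 gap=0.562 pos=[0.485  0.2707 0.0134] F=[-0.9  0.1  9.3] q=[-0.61  0.71  0.03  1.98 -0.05  0.45 -2.46]
 toolx [ 0.0016  0.0013 -1.    ] y [ 0.9427 -0.3338  0.0011] z [-0.3338 -0.9427 -0.0018]
 shift cm [-8.66  0.02  0.01] roll deg -0.2
```

Call:
drive_tool --pt "-0.3 0 0 0 4.0" --pt "-0.7 0 0 0 4.0" --pt "-1.5 0 0 0 4.0" --pt "-2.5 0 0 0 4.0" --pt "-2.5 0 0 -4.2 4.0" --pt "-1.2 0 0 -4.2 4.0" --pt "0 0 0 -4.2 4.0" --pt "0 0 0 0 4.0" --pt "0 0 0 0 4.0"

```text
time_s: 6.13
ee_pos: [0.4841, 0.2698, 0.0995]
orientation: [-0.53, -0.468, 0.53, -0.468]
wrist_force: [-0.3, -0.0, -3.6]
finger_gap: 0.563
```

```bash
python3 - <<'E'
from h import *
need([0.494,-.099,0.09],-.114+np.pi/2)
E
```

```text
t=6.13 gap=0.563 pos=[0.4841 0.2698 0.0995] F=[-0.3 -0.  -3.6] q=[-0.58  0.57 -0.02  1.93  0.02  0.64 -2.3 ]
 toolx [-4.e-04 -0.e+00 -1.e+00] y [ 9.924e-01 -1.227e-01 -4.000e-04] z [-1.227e-01 -9.924e-01  1.000e-04]
 shift cm [ 0.95  5.5  36.48] roll deg -0.5
```

Call:
drive_tool --pt "0 0.3 2.0 0 4.0" --pt "0 0.5 3.3 0 4.0" --pt "0 0.5 3.5 0 4.0" --pt "0 0.5 3.5 0 4.0" --pt "0 0.5 3.5 0 4.0" --pt "0 0.5 3.5 0 4.0" --pt "0 0.5 3.5 0 4.0" --pt "0 0.5 3.5 0 4.0" --pt "0.2 0.5 3.5 0 4.0" --pt "0.3 0.5 3.2 -0.5 4.0" --pt "0.3 0.4 2.0 0 4.0" --pt "0.2 0.3 1.5 0 4.0"

```text
time_s: 7.13
ee_pos: [0.4944, -0.1019, 0.0885]
orientation: [-0.528, -0.47, 0.529, -0.469]
wrist_force: [1.1, 0.6, -2.6]
finger_gap: 0.566
```

Call:
drive_tool --pt "0 0 0 0 4.0" --pt "0 0 0 0 4.0"

```text
time_s: 7.3
ee_pos: [0.4947, -0.0997, 0.0886]
orientation: [-0.528, -0.471, 0.529, -0.47]
wrist_force: [0.4, 1.6, -3.3]
finger_gap: 0.565
```

```bash
python3 - <<'E'
from h import *
need([0.494,-.099,0.09],-.114+np.pi/2)
t=ctrl.camera('top');s=ctrl.camera('scene')
L=[]
for n,c,z in(('t',t,6),('s',s,6)):
    u=proj(c,[[0.494,-.099,.085]])[0]; print(u)
    x,y=(u-[33,50 if n=='t' else 45]).astype(int)
    L.append(cv2.resize(c['frame'][y:y+95,x:x+66],None,fx=6,fy=6,interpolation=cv2.INTER_CUBIC)); print(n,x,y)
save(np.hstack(L),'v5.png')
E
```

```text
t=7.30 gap=0.565 pos=[ 0.4947 -0.0997  0.0886] F=[ 0.4  1.6 -3.3] q=[ 0.16  0.54 -0.08  2.06  0.07  0.55 -1.66]
 toolx [-1.7e-03  1.0e-04 -1.0e+00] y [ 0.9933 -0.1159 -0.0017] z [-1.159e-01 -9.933e-01  1.000e-04]
 shift cm [-0.14 -0.08 -0.06] roll deg -0.1
[371.27063721 264.69881479]
t 338 214
[287.81225156 231.11782103]
s 254 186
```

View pics/v5.png

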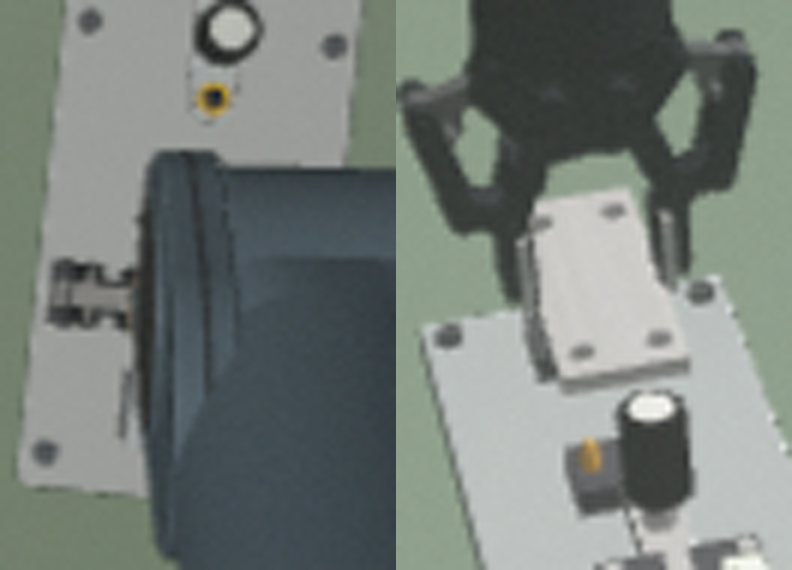

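```bash
cat >> h.py <<'E'
Y=-.114; ex=np.array([np.cos(Y),np.sin(Y)]); ey=np.array([-ex[1],ex[0]])
def pins(c):
    f=c['frame']; hsv=cv2.cvtColor(f,cv2.COLOR_RGB2HSV); out=[]
    return hsv
def blob(f,ctr,r,fn,k=4):
    """centroid of mask fn(rgb float) in window, sub-pixel by upsampling"""
    x,y=int(ctr[0])-r,int(ctr[1])-r; g=cv2.resize(f[y:y+2*r+1,x:x+2*r+1],None,fx=k,fy=k,interpolation=cv2.INTER_CUBIC)
    m=fn(g.astype(float)).astype(np.uint8); n,lab,st,ce=cv2.connectedComponentsWithStats(m)
    if n<2: return None
    i=1+np.argmax(st[1:,4]); return (ce[i]+.5)/k-.5+[x,y],st[i]/k
E
python3 - <<'E'
from h import *
t=ctrl.camera('top');s=ctrl.camera('scene')
t0=dict(t,frame=cv2.imread('pics/top0.png')[:,:,::-1].copy()); s0=dict(s,frame=cv2.imread('pics/scene0.png')[:,:,::-1].copy())
orange=lambda g:(g[...,0]-g[...,2]>45)
for n,c,ab in(('t',t0,((361.5,281.75),(376.75,248.25))),('s',s0,((291.6,237.5),(286.4,261.5)))):
    P=[]
    for q in ab:
        b=blob(c['frame'],q,5,orange); 
        uv=b[0]; zz=.0375 if n=='t' else .034
        P.append(back(c,uv,zz)[0,:2]); print(n,uv.round(2),b[1].round(1))
    P=np.array(P); d=P[1]-P[0]; yaw=np.arctan2(d[1],d[0])-np.arctan2(-30,90)
    m=P.mean(0); print(' nest',m.round(4),'len',np.hypot(*d).round(4),'yaw',yaw.round(3),'ex,ey',(m@ex).round(4),(m@ey).round(4))
dark=lambda g:(g.mean(-1)<np.percentile(g.mean(-1),97)-38)
def holes(c,L,z,e):
    P=[]
    for q in L:
        b=blob(c['frame'],q,4,dark); print('  ',b[0].round(2),b[1].round(1)); P.append(back(c,b[0],z)[0,:2])
    P=np.array(P); m=P.mean(0); d=(P[2]+P[3]-P[0]-P[1]); print(' ctr',m.round(4),'yaw',np.arctan2(d[1],d[0]).round(3),'sides',[np.hypot(*(P[i]-P[j])).round(4) for i,j in((0,1),(2,3),(0,2),(1,3))]); return m
v=lambda x,y:((x-396)/6+254,y/6+186)
m=holes(s,[v(540,222),v(613,210),v(582,352),v(659,338)],.083,ex); print('scene now ex,ey',(m@ex).round(4),(m@ey).round(4)); need(None)
p=ctrl.sense()['ee_pos'][:2]; print('tool ex,ey',p@ex,p@ey)
w=lambda x,y:((x-210)/4+405,(y-260)/4+205)
print('desk scene');holes(s0,[w(250,288),w(295,286),w(270,365),w(317,363)],.008,ex)
w=lambda x,y:((x-210)/4+205,y/4+238)
print('desk top');holes(t0,[w(256,184),w(299,199),w(302,55),w(345,69)],.008,ex)
E
```

```text
t [361.1  281.21] [ 4.   4.2  3.2  2.8 27.2]
t [376.16 247.86] [ 4.   4.   3.2  2.8 25. ]
 nest [ 0.494  -0.0967] len 0.0946 yaw -0.115 ex,ey 0.5018 -0.0399
s [291.18 237.48] [ 4.2  3.2  2.8  5.2 46.8]
s [286.14 261.39] [ 4.2  3.   3.   5.5 54.5]
 nest [ 0.4966 -0.1016] len 0.0948 yaw -0.113 ex,ey 0.505 -0.0444
   [275.85 222.92] [  0.    0.    6.5   9.  159.2]
   [290.18 220.69] [ 2.8  2.8  3.8  2.8 32. ]
   [284.94 244.15] [ 2.5  3.2  4.   2.8 34. ]
   [297.8  241.95] [ 3.2  3.   4.2  3.  39.2]
 ctr [ 0.4946 -0.1011] yaw -0.084 sides [np.float64(0.0352), np.float64(0.0302), np.float64(0.091), np.float64(0.0903)]
scene now ex,ey 0.5029 -0.0442
t=7.50 gap=0.561 pos=[ 0.4953 -0.0976  0.0892] F=[-0.2 -1.2 -3.6] q=[ 0.15  0.54 -0.08  2.06  0.07  0.55 -1.66]
 toolx [-4.e-04  6.e-04 -1.e+00] y [ 9.939e-01 -1.106e-01 -5.000e-04] z [-1.106e-01 -9.939e-01 -5.000e-04]
tool ex,ey 0.5032295586149363 -0.04059163738919669
desk scene
   [414.51 211.5 ] [ 2.2  3.   3.5  2.  22.5]
   [427.63 208.06] [ 0.   0.   9.   6.5 56.5]
   [419.79 234.82] [ 0.  7.  9.  2. 47.]
   [431.32 234.06] [ 0.  8.  9.  1. 31.]
 ctr [0.4905 0.2684] yaw -0.388 sides [np.float64(0.0402), np.float64(0.0297), np.float64(0.1068), np.float64(0.1201)]
desk top
   [215.83 283.74] [ 2.8  2.5  3.2  3.5 34.5]
   [226.61 287.49] [ 2.2  3.2  3.5  3.5 34.8]
   [227.37 251.23] [ 2.   3.   3.8  3.5 37.8]
   [238.09 254.86] [ 3.   2.8  3.2  3.  31. ]
 ctr [0.4842 0.2741] yaw -0.34 sides [np.float64(0.03), np.float64(0.0299), np.float64(0.0904), np.float64(0.0907)]
```

```bash
python3 - <<'E'
from h import *
s=ctrl.camera('scene'); need(None)
P=[]
v=lambda x,y:((x-396)/6+254,y/6+186)
f=s['frame']
dark=lambda g:(g.mean(-1)<np.percentile(g.mean(-1),90)-38)
for q,r in((v(542,221),2),((290.2,220.7),4),((284.9,244.15),4),((297.8,241.95),4)):
    b=blob(f,q,r,dark); print(b[0].round(2),b[1].round(1)); P.append(back(s,b[0],.083)[0,:2])
P=np.array(P); A=P[1:3].mean(0); print('centre',A,'ex,ey',A@ex,A@ey)
a=P[3]-P[1]; b=P[3]-P[2]; print('yaw long',np.arctan2(a[1],a[0]),'short',np.arctan2(b[1],b[0])-np.pi/2, np.hypot(*a),np.hypot(*b))
p=ctrl.sense()['ee_pos'][:2]; print('tool ex,ey',p@ex,p@ey)
# project expected nest hole: pin tips seen at z .0405, check pin b top in scene
E
```

```text
t=7.55 gap=0.562 pos=[ 0.4954 -0.0977  0.0893] F=[-0.9  0.6 -3.2] q=[ 0.15  0.54 -0.08  2.06  0.07  0.55 -1.66]
 toolx [-2.e-04  4.e-04 -1.e+00] y [ 9.939e-01 -1.103e-01 -2.000e-04] z [-1.103e-01 -9.939e-01 -4.000e-04]
[277.17 222.3 ] [ 0.   0.   4.5  5.  56. ]
[290.41 216.52] [ 0.   0.   9.   4.2 58. ]
[285.05 244.11] [ 3.8  3.2  3.8  2.8 32.5]
[297.79 241.94] [ 3.2  4.   4.   3.  37.2]
centre [ 0.48638222 -0.09675399] ex,ey 0.49423121154173477 -0.040798410966341646
yaw long -0.14966968753850363 short -0.12531586452906818 0.10790512924984773 0.029894510412929513
tool ex,ey 0.5033148343509272 -0.04067048197491346
```

```bash
python3 - <<'E'
from h import *
s=ctrl.camera('scene')
for z in (.081,.083,.085):
    P=back(s,[(290.18,220.69),(285.0,244.13),(297.8,241.95)],z)[:,:2]; A=P[:2].mean(0); a=P[2]-P[0]
    print(z,'ex,ey',A@ex,A@ey,'yaw',np.arctan2(a[1],a[0]),np.hypot(*a))
E
```

```text
0.081 ex,ey 0.5002631471158903 -0.04249089565099657 yaw -0.11197958551270235 0.0905316924036369
0.083 ex,ey 0.503045139939629 -0.04287321581125717 yaw -0.11197958551270244 0.09030833229786683
0.085 ex,ey 0.5058271327633675 -0.04325553597151776 yaw -0.11197958551270219 0.09008497219209655
```

Call:
drive_tool --pt "0.5 0 0.15 0.2 4.0" --pt "1.0 0 0 0 4.0" --pt "1.0 0 0 0 4.0" --pt "0.5 0 0 0 4.0" --pt "0 0 0 0 4.0" --pt "0 0 0 0 4.0" --pt "0 0 0 0 4.0"

```text
time_s: 8.18
ee_pos: [0.4953, -0.1003, 0.0592]
orientation: [-0.528, -0.47, 0.528, -0.47]
wrist_force: [-0.5, -0.6, -3.1]
finger_gap: 0.565
```

```bash
python3 - <<'E'
from h import *
need(None); p=ctrl.sense()['ee_pos'][:2]; print('tool ex,ey',p@ex,p@ey)
s=ctrl.camera('scene')
save(cv2.resize(s['frame'][195:280,255:325],None,fx=7,fy=7,interpolation=cv2.INTER_CUBIC),'v6.png')
E
```

```text
t=8.18 gap=0.565 pos=[ 0.4953 -0.1003  0.0592] F=[-0.5 -0.6 -3.1] q=[ 0.15  0.59 -0.07  2.08  0.08  0.48 -1.66]
 toolx [-2.e-04  0.e+00 -1.e+00] y [ 9.933e-01 -1.151e-01 -2.000e-04] z [-0.1151 -0.9933 -0.    ]
tool ex,ey 0.5034760301558607 -0.04334462713589098
```

View pics/v6.png

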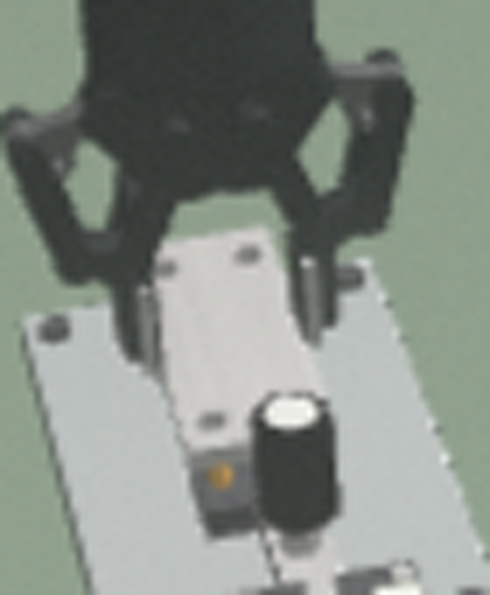

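```bash
python3 - <<'E'
from h import *
s=ctrl.camera('scene'); f=s['frame']
need(None); p=ctrl.sense()['ee_pos']; print('tool ex,ey',p[:2]@ex,p[:2]@ey)
dark=lambda g:(g.mean(-1)<np.percentile(g.mean(-1),97)-38)
orange=lambda g:(g[...,0]-g[...,2]>45)
zt=p[2]-.0134+.008
h=blob(f,(285.2,255),3,dark); h2=blob(f,(255+247/7-.4,195+254/7-.4),4,dark); o=blob(f,(286.6,262.5),4,orange)
for n,b,z,off in(('holeb',h,zt,(.045,-.015)),('hole+-',h2,zt,(-.045,.015)),('pinb',o,.036,(.045,-.015))):
    q=back(s,b[0],z)[0,:2]; print(n,b[0].round(2),b[1].round(1),'centre ex,ey',(q@ex-off[0]).round(4),(q@ey-off[1]).round(4))
E
```

```text
t=8.28 gap=0.563 pos=[ 0.4955 -0.1004  0.0596] F=[-0.1 -0.6 -3.8] q=[ 0.15  0.59 -0.07  2.08  0.08  0.48 -1.66]
 toolx [ 5.e-04 -0.e+00 -1.e+00] y [ 9.933e-01 -1.153e-01  5.000e-04] z [-0.1153 -0.9933 -0.    ]
tool ex,ey 0.5036694006619201 -0.04338771358554042
holeb [284.84 254.61] [ 1.2  1.8  4.2  2.8 36.8] centre ex,ey 0.5045 -0.0458
hole+- [288.56 226.41] [ 0.   0.   9.   2.2 62.5] centre ex,ey 0.4848 -0.0456
pinb [286.23 262.54] [ 3.   3.5  3.2  3.2 30.8] centre ex,ey 0.5118 -0.0453
```

Call:
drive_tool --pt "0.3 -0.04 -0.08 0 4.0" --pt "0.2 0 0 0 4.0" --pt "0.2 0 0 0 4.0" --pt "0.2 0 0 0 4.0" --pt "0 0 0 0 4.0" --pt "0 0 0 0 4.0"

```text
time_s: 8.78
ee_pos: [0.4948, -0.0995, 0.0501]
orientation: [-0.528, -0.47, 0.528, -0.47]
wrist_force: [-0.3, 0.1, -2.7]
finger_gap: 0.563
```

Call:
drive_tool --pt "0.2 0 0 0 4.0" --pt "0.2 0 0 0 4.0" --pt "0.1 0 0 0 4.0" --pt "0 0 0 0 4.0" --pt "0 0 0 0 4.0"

```text
time_s: 9.2
ee_pos: [0.4949, -0.0995, 0.0452]
orientation: [-0.528, -0.47, 0.528, -0.47]
wrist_force: [0.4, -0.1, -2.7]
finger_gap: 0.562
```

Call:
drive_tool --pt "0.15 0 0 0 4.0" --pt "0.15 0 0 0 4.0" --pt "0.1 0 0 0 4.0" --pt "0 0 0 0 4.0" --pt "0 0 0 0 4.0"

```text
time_s: 9.62
ee_pos: [0.4948, -0.0995, 0.0412]
orientation: [-0.528, -0.47, 0.528, -0.47]
wrist_force: [0.3, -0.9, -4.1]
finger_gap: 0.567
```

Call:
drive_tool --pt "0.05 0 0 0 4.0" --pt "0.05 0 0 0 4.0" --pt "0 0 0 0 4.0" --pt "0 0 0 0 4.0"

```text
time_s: 9.95
ee_pos: [0.495, -0.0995, 0.0405]
orientation: [0.528, 0.47, -0.528, 0.47]
wrist_force: [-0.6, 0.7, 0.6]
finger_gap: 0.564
```

Call:
drive_tool --pt "0.05 0 0 0 4.0" --pt "0 0 0 0 4.0" --pt "0 0 0 0 4.0"

```text
time_s: 10.2
ee_pos: [0.495, -0.0995, 0.0404]
orientation: [0.528, 0.47, -0.528, 0.47]
wrist_force: [-3.2, 0.2, 10.5]
finger_gap: 0.56
```

Call:
drive_tool --pt "0 0 0 0 5.2" --pt "0 0 0 0 5.6" --pt "0 0 0 0 6.2" --pt "0 0 0 0 6.6" --pt "0 0 0 0 6.6" --pt "-0.5 0 0 0 6.6" --pt "-1.5 0 0 0 6.6" --pt "-3.0 0 0 0 6.6" --pt "-4.0 0 0 0 6.6" --pt "-4.0 0 0 0 6.6" --pt "0 0 0 0 6.6" --pt "0 0 0 0 6.6"

```text
time_s: 11.2
ee_pos: [0.4962, -0.0997, 0.1724]
orientation: [0.529, 0.469, -0.527, 0.472]
wrist_force: [0.0, 0.2, -0.2]
finger_gap: 0.769
```

```bash
python3 - <<'E'
from h import *
need(np.r_[0.608,-.112,.2])
s=ctrl.camera('scene');t=ctrl.camera('top')
a=cv2.resize(s['frame'][225:345,250:350],None,fx=4,fy=4,interpolation=cv2.INTER_CUBIC)
b=cv2.resize(t['frame'][155:275,345:415],None,fx=4,fy=4,interpolation=cv2.INTER_CUBIC)
save(np.hstack([a,b]),'v7.png')
E
```

```text
t=11.20 gap=0.769 pos=[ 0.4962 -0.0997  0.1724] F=[ 0.   0.2 -0.2] q=[ 0.17  0.41 -0.09  1.98  0.05  0.75 -1.64]
 toolx [ 5.2e-03 -7.0e-04 -1.0e+00] y [ 0.9933 -0.1154  0.0053] z [-1.154e-01 -9.933e-01  1.000e-04]
 shift cm [-2.7  11.26 -0.07]
```

View pics/v7.png

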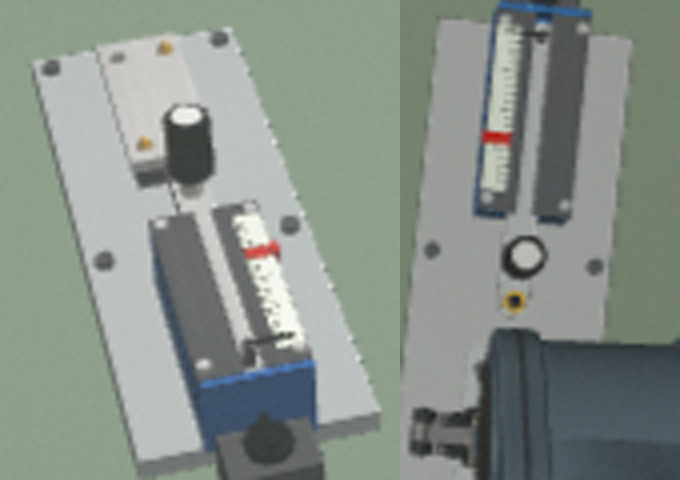

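Call:
drive_tool --pt "0 3.75 0 0 6.6" --pt "0 3.75 0 0 6.6" --pt "0 3.75 0 0 6.6" --pt "0 0 0 -7.15 6.6" --pt "0 0 0 -7.15 6.6" --pt "0 0 0 -7.15 6.6" --pt "0 0 0 -7.15 6.6" --pt "0 0 0 -7.15 6.6" --pt "0 0 0 -7.15 6.6" --pt "0 0 0 -7.15 6.6" --pt "0 0 0 -7.15 6.6" --pt "0 0 0 -7.15 6.6"

```text
time_s: 12.3
ee_pos: [0.6058, -0.1123, 0.1678]
orientation: [0.194, 0.681, -0.194, 0.679]
wrist_force: [-0.1, 0.2, 0.3]
finger_gap: 0.772
```

Call:
drive_tool --pt "0 0 0 -7.15 6.6" --pt "0 0 0 -7.15 6.6" --pt "0 0 0 -7.15 6.6" --pt "0 0 0 -4.2 6.6" --pt "0 0 0 0 6.6" --pt "0 0 0 0 6.6" --pt "0 0 0 0 6.6"

```text
time_s: 12.88
ee_pos: [0.6062, -0.1124, 0.1689]
orientation: [0.042, 0.706, -0.042, 0.705]
wrist_force: [-0.8, -0.2, 0.5]
finger_gap: 0.773
```

```bash
python3 - <<'E'
from h import *
need([0.6082,-.1123,.088],-.114)
t=ctrl.camera('top');s=ctrl.camera('scene')
t0=dict(t,frame=cv2.imread('pics/top0.png')[:,:,::-1].copy()); s0=dict(s,frame=cv2.imread('pics/scene0.png')[:,:,::-1].copy())
red=lambda g:(g[...,0]-np.maximum(g[...,1],g[...,2])>60)
for n,c,ctr,nee in(('t',t0,(369.5,189.5),(379,163)),('s',s0,(315,287.5),(318,310.5))):
    b=blob(c['frame'],ctr,8,red)
    x,y=np.array(nee)-8; g=cv2.resize(c['frame'][y-0:y+17,x:x+17],None,fx=20,fy=20,interpolation=cv2.INTER_CUBIC)
    save(g,'n_%s.png'%n)
    for z in(.064,.066,.068):
        q=back(c,b[0],z)[0,:2]; print(n,b[0].round(2),b[1].round(1),z,'marker ex,ey',(q@ex).round(4),(q@ey).round(4))
g=np.hstack([cv2.imread('pics/n_t.png'),cv2.imread('pics/n_s.png')])
cv2.imwrite('pics/v8.png',g)
E
```

```text
t=12.88 gap=0.773 pos=[ 0.6062 -0.1124  0.1689] F=[-0.8 -0.2  0.5] q=[ 0.43  0.6  -0.52  1.68  0.35  0.95 -0.34]
 toolx [-1.6e-03  5.0e-04 -1.0e+00] y [1.178e-01 9.930e-01 3.000e-04] z [ 0.993  -0.1178 -0.0017]
 shift cm [8.08 0.03 0.21] roll deg -0.2
t [368.68 188.94] [ 4.5  6.8  7.2  3.5 79.2] 0.064 marker ex,ey 0.6932 -0.018
t [368.68 188.94] [ 4.5  6.8  7.2  3.5 79.2] 0.066 marker ex,ey 0.6929 -0.0179
t [368.68 188.94] [ 4.5  6.8  7.2  3.5 79.2] 0.068 marker ex,ey 0.6926 -0.0177Traceback (most recent call last):
  File "<stdin>", line 8, in <module>
TypeError: slice indices must be integers or None or have an __index__ method
```

Call:
drive_tool --pt "2.0 0.03 0.2 0 6.6" --pt "2.5 0 0 0 6.6" --pt "2.0 0 0 0 6.6" --pt "1.5 0 0 0 6.6" --pt "0 0 0 0 5.0" --pt "0 0 0 0 3.5" --pt "0 0 0 0 2.0" --pt "0 0 0 0 2.0" --pt "0 0 0 0 2.0" --pt "0 0 0 0 2.0" --pt "0 0 0 0 2.0" --squeeze 60

```text
time_s: 13.9
ee_pos: [0.6093, -0.1122, 0.0912]
orientation: [0.041, 0.705, -0.041, 0.707]
wrist_force: [-2.1, 1.0, 7.6]
finger_gap: 0.283
```

```bash
python3 - <<'E'
from h import *
need(None); p=ctrl.sense()['ee_pos'][:2]; print('tool ex,ey',p@ex,p@ey)
E
```

```text
t=13.90 gap=0.283 pos=[ 0.6093 -0.1122  0.0912] F=[-2.1  1.   7.6] q=[ 0.4   0.69 -0.47  1.75  0.42  0.8  -0.39]
 toolx [ 1.9e-03 -1.0e-04 -1.0e+00] y [1.153e-01 9.933e-01 1.000e-04] z [ 0.9933 -0.1153  0.0019]
tool ex,ey 0.6181511608824141 -0.04216531453070875
```

Call:
drive_tool --pt "0 0 -0.4 0 2.0" --pt "0 0 -0.8 0 2.0" --pt "0 0 -1.0 0 2.0" --pt "0 0 -1.0 0 2.0" --pt "0 0 -1.0 0 2.0" --pt "0 0 -1.0 0 2.0" --pt "0 0 -0.8 0 2.0" --pt "0 0 -0.5 0 2.0" --pt "0 0 0 0 2.0" --pt "0 0 0 0 2.0" --pt "0 0 0 0 2.0"

```text
time_s: 14.82
ee_pos: [0.5473, -0.1051, 0.0912]
orientation: [0.041, 0.703, -0.041, 0.708]
wrist_force: [10.5, -2.0, 0.5]
finger_gap: 0.281
```

```bash
python3 - <<'E'
from h import *
need(None); p=ctrl.sense()['ee_pos'][:2]; print('tool ex,ey',p@ex,p@ey)
s=ctrl.camera('scene');t=ctrl.camera('top')
a=cv2.resize(s['frame'][235:325,265:345],None,fx=5,fy=5,interpolation=cv2.INTER_CUBIC)
b=cv2.resize(t['frame'][150:240,350:420],None,fx=5,fy=5,interpolation=cv2.INTER_CUBIC)
save(np.hstack([a,b]),'v8.png')
np.savez('last.npz',s=s['frame'],t=t['frame'])
E
```

```text
t=14.82 gap=0.281 pos=[ 0.5473 -0.1051  0.0912] F=[10.5 -2.   0.5] q=[ 0.42  0.62 -0.47  1.92  0.42  0.69 -0.43]
 toolx [ 7.e-03 -1.e-04 -1.e+00] y [1.155e-01 9.933e-01 7.000e-04] z [ 0.9933 -0.1155  0.007 ]
tool ex,ey 0.5556961594258055 -0.042211089719020004
```

View pics/v8.png

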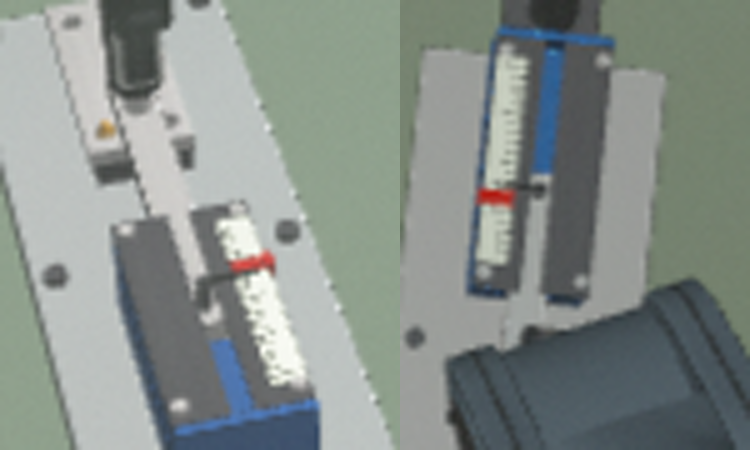

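```bash
cat > nm.py <<'E'
from h import *
def nd(c,marker,colrange,rowc,half=4,z=.0665,bg=None):
    f=cv2.cvtColor(c['frame'],cv2.COLOR_RGB2GRAY).astype(float); P=[]
    for x in colrange:
        ys=np.arange(int(rowc(x))-half,int(rowc(x))+half+1); w=f[ys,x]; w=np.clip(np.median(w)-8-w,0,None)
        if w.sum()>10: P.append((x,(w*ys).sum()/w.sum()))
    P=np.array(P); Q=back(c,P,z)[:,:2]; print(' needle px',P.round(1).tolist(),'ex',(Q@ex).round(4),'ey',(Q@ey).round(3)); 
    return np.median(Q@ex)
E
python3 - <<'E'
from nm import *
t=ctrl.camera('top');s=ctrl.camera('scene')
d=np.load('last.npz'); t['frame']=d['t'];s['frame']=d['s']
red=lambda g:(g[...,0]-np.maximum(g[...,1],g[...,2])>50)
bt=blob(t['frame'],(369.2,189.4),8,red); bs=blob(s['frame'],(265+253/5,235+266/5),8,red)
for n,c,b,cr,rc in(('top',t,bt,range(373,378),lambda x:187.8+.1*(x-375)),('scene',s,bs,range(306,312),lambda x:290.5-.2*(x-309))):
    m=back(c,b[0],.0665)[0,:2]; print(n,'marker px',b[0].round(2),b[1].round(1),'ex,ey',(m@ex).round(4),(m@ey).round(4))
    e=nd(c,b,cr,rc); print(n,'pull still (mm)',((e-m@ex)*1000).round(2))
E
```

```text
top marker px [368.71 188.92] [ 4.5  6.5  7.5  3.8 90.5] ex,ey 0.6929 -0.0179
 needle px [[374.0, 187.0], [375.0, 187.0], [376.0, 185.9], [377.0, 187.3]] ex [0.6992 0.6994 0.7025 0.6993] ey [-0.031 -0.033 -0.036 -0.038]
top pull still (mm) 6.5
scene marker px [315.34 287.02] [ 4.   5.2  9.   4.2 89. ] ex,ey 0.6952 -0.0211
 needle px [[307.0, 290.6], [308.0, 290.4], [309.0, 290.0], [310.0, 290.0], [311.0, 289.6]] ex [0.7013 0.7013 0.7009 0.7012 0.7008] ey [-0.041 -0.039 -0.036 -0.034 -0.032]
scene pull still (mm) 5.97
```

Call:
drive_tool --pt "0 0 -0.2 0 2.0" --pt "0 0 -0.3 0 2.0" --pt "0 0 -0.12 0 2.0" --pt "0 0 0 0 2.0" --pt "0 0 0 0 2.0" --pt "0 0 0 0 2.0" --pt "0 0 0 0 2.0" --pt "0 0 0 0 2.0"

```text
time_s: 15.68
ee_pos: [0.5415, -0.1045, 0.0912]
orientation: [0.041, 0.703, -0.041, 0.709]
wrist_force: [9.8, -2.1, -1.7]
finger_gap: 0.284
```

```bash
python3 - <<'E'
from nm import *
need(None); p=ctrl.sense()['ee_pos'][:2]; print('tool ex,ey',p@ex,p@ey)
t=ctrl.camera('top');s=ctrl.camera('scene')
a=cv2.resize(s['frame'][235:325,265:345],None,fx=5,fy=5,interpolation=cv2.INTER_CUBIC)
b=cv2.resize(t['frame'][165:215,350:400],None,fx=8,fy=8,interpolation=cv2.INTER_CUBIC); A=np.zeros((450,800,3),np.uint8);A[:,:400]=a;A[:400,400:]=b
save(A,'v9.png')
for n,c,m,cr,rc in(('top',t,.6929,range(373,378),lambda x:189.8+.1*(x-375)),('scene',s,.6952,range(306,312),lambda x:288-.2*(x-309))):
    e=nd(c,0,cr,rc); print(n,'pull still (mm)',((e-m)*1000).round(2))
E
```

```text
t=15.68 gap=0.284 pos=[ 0.5415 -0.1045  0.0912] F=[ 9.8 -2.1 -1.7] q=[ 0.42  0.61 -0.47  1.94  0.43  0.68 -0.43]
 toolx [ 7.5e-03 -1.0e-04 -1.0e+00] y [1.156e-01 9.933e-01 7.000e-04] z [ 0.9933 -0.1156  0.0075]
tool ex,ey 0.5498556456131257 -0.04224215308776832
 needle px [[373.0, 189.1], [374.0, 189.0], [376.0, 189.0], [377.0, 189.3]] ex [0.6936 0.6941 0.6947 0.694 ] ey [-0.029 -0.031 -0.036 -0.039]
top pull still (mm) 1.16
 needle px [[306.0, 288.9], [307.0, 288.6], [308.0, 288.4], [309.0, 288.3], [310.0, 288.0], [311.0, 288.4]] ex [0.6954 0.6952 0.695  0.6954 0.6951 0.6971] ey [-0.042 -0.039 -0.037 -0.035 -0.033 -0.031]
scene pull still (mm) 0.14
```

View pics/v9.png

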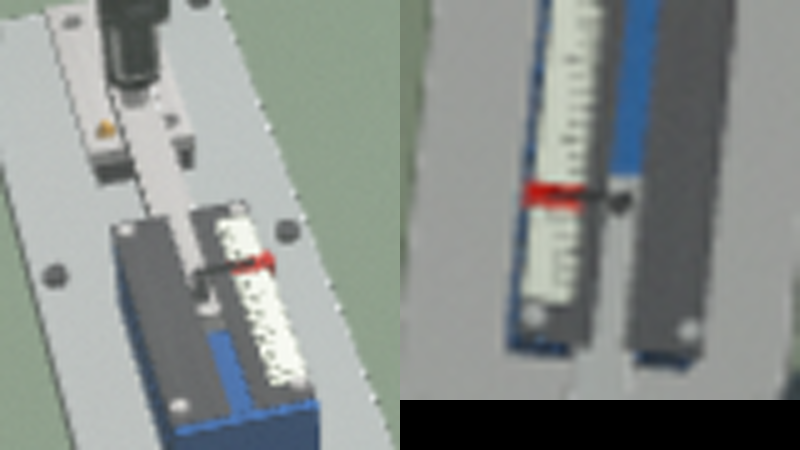

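Call:
drive_tool --pt "0 0 -0.05 0 2.0" --pt "0 0 0 0 2.0" --pt "0 0 0 0 2.0" --pt "0 0 0 0 2.0" --pt "0 0 0 0 2.0" --pt "0 0 0 0 2.0"

```text
time_s: 16.28
ee_pos: [0.541, -0.1045, 0.0912]
orientation: [0.041, 0.703, -0.041, 0.709]
wrist_force: [10.0, -1.4, -0.6]
finger_gap: 0.285
```

```bash
python3 - <<'E'
from nm import *
need(None); p=ctrl.sense()['ee_pos'][:2]; print('tool ex,ey',p@ex,p@ey)
t=ctrl.camera('top');s=ctrl.camera('scene'); ok=[]
for n,c,m,cr,rc in(('top',t,.6929,range(373,378),lambda x:189.8+.1*(x-375)),('scene',s,.6952,range(306,311),lambda x:288-.2*(x-309))):
    e=nd(c,0,cr,rc); print(n,'pull still (mm)',((e-m)*1000).round(2)); ok.append(abs(e-m)<.002)
f=ctrl.sense()
print(ok,f['finger_gap'])
if all(ok) and f['wrist_force'][0]>5: print(ctrl.sign_off())
E
```

```text
t=16.28 gap=0.285 pos=[ 0.541  -0.1045  0.0912] F=[10.  -1.4 -0.6] q=[ 0.42  0.61 -0.47  1.94  0.43  0.68 -0.43]
 toolx [ 7.6e-03 -1.0e-04 -1.0e+00] y [1.156e-01 9.933e-01 8.000e-04] z [ 0.9933 -0.1156  0.0075]
tool ex,ey 0.5494158340943819 -0.04224690903545977
 needle px [[374.0, 189.4], [376.0, 188.9], [377.0, 189.6]] ex [0.693  0.6948 0.6935] ey [-0.031 -0.036 -0.039]
top pull still (mm) 0.59
 needle px [[306.0, 288.6], [307.0, 288.5], [308.0, 288.3], [309.0, 288.1], [310.0, 287.8]] ex [0.6944 0.6948 0.6947 0.6949 0.6943] ey [-0.041 -0.039 -0.037 -0.035 -0.033]
scene pull still (mm) -0.46
[np.True_, np.True_] 0.2856728490066378
the job is handed in; nothing more can be done
None
```

The plate is seated in the nest and let go, and the gripper is holding the knob with the needle in the red marker. I handed the job in at 16.3 s of the 59 s allowed; no verdict is reported.

- **Plate:** I took the bright steel plate and left the brown and turquoise ones alone. It went down over both pins with no side force until it touched the pads, with about 10 N upward at the last step. A picture after release showed both brass pins standing through its holes, the plate looking flat and the guide still home.
- **Guide:** I drew it out about 69 mm. The final measurement puts the needle +0.6 mm from the marker's middle in the top view and −0.5 mm in the scene view, within the 3 mm limit. The wrist feels about 10 N of spring pull, and the grip is set to 60 N.
- **Disagreement:** The two cameras differ by about 4–5 mm sideways in absolute position. I aligned the plate from its offset to the pins within one view and used the mean of the two cameras. I did not measure the seated plate's exact height or sideways position afterwards, beyond the picture.
- **Bystanders:** No move went near the stud finder, sanding block, punch or pliers. I did not re-measure where they lie at the end.

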